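# Sound the bottom of a blind bore with a depth gauge

## Robot

A 6-joint arm with a two-finger parallel gripper is mounted at the origin on the work surface. World frame = base frame: x ahead of the robot, y to its left, z up, the work surface at z = 0. Lengths are in m, angles in degrees, forces in N, time in s.
With the tool pointing down it reaches from about 0.3 to 0.75 m from the base axis. Payload 8.5 kg.
Tool frame: the origin (TCP) lies at the very end of the fingers, on their centre line; the grasp point (between the pads) lies 19 mm behind it; z points along the fingers, y is the line along which they close (so a half turn about z gives the same grasp; the last joint's range is limited). The gripper opens to 85 mm and grips with 20 to 120 N. Pads are 22 mm wide; open, the fingers measure 114 mm over their backs; the gripper's body (76 mm by 85 mm) begins 54 mm behind the grasp point. The pads swing forward as they close: fully open they stand 13 mm farther back than shut.
Start: joints at [60.888, 21.807, 74.336, -0, 83.858, -12.336], TCP at [0.159, 0.527, 0.231] pointing down, gripper open.
Joint ranges: [-178.18, 178.18], [-50.72, 133.34], [12.68, 142.11], [-81.47, 261.47], [9.98, 163.14], [-165.26, 165.26]. Speed limits (degrees/s): [136.94, 136.94, 180, 180, 180, 180].

## Interface

Orientations are given as a 3x3 rotation matrix whose columns are the frame's x, y, z axes.
In Python, from rig import env gives the robot as it stands.
- The arm moves only by the tool move_arm, never from a script. Its argument "plan" is a list of rows, each a list of 7 numbers: the turn, a rotation vector about the tool's x, y, z in degrees, then the shift along the tool's x, y, z in cm, then the gripper command: -1 is shut, 1 is fully open, values between are in proportion. In form: [[ax, ay, az, tx, ty, tz, jaw], ...]. A call has 1 to 5 rows; each row is the pose to reach, as a shift and turn from the pose commanded when the call began, along the tool's axes at that moment; what a row does not reach only later rows make up. A row lasts 1/10 s, in which the tool goes at most 50 mm and 8.59 degrees, less where a joint would pass 70% of its speed; a pose out of reach is approached as far as the arm can. A call with a gripper value outside its range is refused whole. The fingers move at their own pace and stop on an object; "squeeze" is the grip in N (left out, the last holds). Time passes only in rows, so rows that repeat a pose let the fingers close. It gives the time, the measured TCP pose, the force, the opening and the grip force at its end, in the units of the state.
- env.observe(): the state, without advancing time (a new reading comes with each control period).
- env.get_image(name): name is "side" or "top"; returns a dict with "color" (420x560x3 uint8, red, green, blue), "fov_y" (degrees; the focal length in pixels is half the picture's height over the tangent of half this angle, whatever the lens; pixels are square), "cx", "cy" (the principal point, pixels), "R" (3x3) and "t" (3): a world point X has camera coordinates R X + t. Camera axes: x right, y down, z forward; pixel columns grow to the right and rows downward; lengths in m; the calibration is good to about 2 mm. A picture is of the moment at which its call begins. There is no depth.
- env.close_job(): hands the job in; it is judged then, once.
Trained networks look in a picture, given as the dict that the camera call returned (one of the last four; its "shot" number tells which), for a name from the list of things; names that differ only in an ending like _2 or _b are one class to them, and where a whole thing is asked for, a point or a joint stands for the part that bears it (a point fixed in the world has none). Each returns a list of dicts, best first, with "conf" (0 to 1); they miss things now and then, are a little off and sometimes report something else, mostly with a low value. They report only what shows in the picture. A call takes as long as a camera call.
- env.outline_of(target, picture): "mask" (420x560 bool, what is visible of it) and "bbox" ([centre column, centre row, width, height] in pixels, round what is visible of it).
- env.tip_of(target, picture): "pixel" ([column, row] in pixels: a listed point, or the origin of a listed thing).
The state is a dict: "time_s": time; "q": joint angles; "qvel": joint speeds; "joint_efforts": joint torques, N m; "position": TCP position; "tool_rot": TCP orientation; "ft_force": force on the tool from outside, world axes, zero at the start; "wrist_torque": the same for the moment, N m; "grip_width": finger opening in m; "gripper_force": force on a finger pad.
Only numpy, scipy, OpenCV 4.12 (cv2) and the standard library are available. Lean on these libraries where they do the work, as an engineer would, in place of code of your own. Each camera call takes 0.05 s, during which the arm holds its last target. There are 200 camera calls.

## Task

Take the depth gauge off its wooden rest and set it gently on the steel block, foot flat on the top face and the rod's tip in the bore. Let go of it, then slowly push the rod's cap down until the rod bottoms out in the bore, and keep it against the bottom with a light steady push of about 12 N for at least a second, never ramming it. Leave the gauge standing there with the rod on the bottom.

Things in the scene. Friction and masses are not known exactly. Their poses are not given: they have to be found in the camera images.
- gauge: loose steel depth gauge, about 350 g, an upside-down T standing upright: foot 76 (x) x 22 (y) x 10 mm high, and above its middle a flat-sided body 26 (x) x 22 (y) x 40 mm, so 50 mm tall in all. A round rod slides vertically through its centre. Origin on the rod's axis in the middle of the upper body, 38 mm above the foot's underside and 12 mm below the body's top: grip it here across the 22 mm, along y. x runs along the foot, z up
- depth_rod: the gauge's rod, dark steel, 8 mm in diameter with a slightly tapered tip and a flat round cap 16 mm wide and 6 mm thick at the top end. Origin at the tip's centre, z up along the rod. At the start the tip stands 8 to 11 mm below the foot's underside and the cap's top 76 to 79 mm above it; it can be pushed 22 mm down from the 8 mm position. It slides stiffly: about 5 N moves it, and it stays where it is left
- cap_top (a point): centre of the top of the rod's cap, the spot to push down on; 87 mm above the rod's tip
- rest: fixed wooden rest of the gauge, 96 x 50 x 30 mm high with a 24 mm hole in its middle into which the rod's tip hangs; the gauge's foot lies on its top, along its x. Origin at the centre of the underside
- block: fixed plain steel block, 88 (x) x 66 (y) x 48 mm high, on the base plate, one round vertical bore 10 mm in diameter in the middle of its top. Origin at the centre of its underside, z up
- bore_mouth (a point): centre of the bore's mouth, at the level of the block's top face. The bore is 16 to 28 mm deep; its depth differs each time and cannot be measured beforehand. Its bottom is flat and hard
- baseplate: fixed dark steel base plate 130 x 100 x 12 mm high with four bolt heads, under the block; the solid bottom of the bore belongs to it. Origin at the centre of its underside

How it is judged:
By the outcome, as a careful person would: the job done as asked, in the order asked, and still so for the second after the job is handed in, with the robot touching nothing.
It also fails if it takes over 64 s, if anything falls off the work surface, if the arm or the gripper's body presses on something with over 40 N, if the wrist force passes 120 N, or if a joint passes its speed limit or range.

## Working session

There is one attempt and no reset: what is moved stays moved. The work goes in short steps, Python scripts to look and compute and a tool call to move; the robot and the scene stay as the last step left them, time stands still between calls to the robot, and variables do not carry over. Pictures are saved under pics/ and viewed, at most 10 in all, crops included, and the job is handed in when it is done.

Besides the shell and the picture viewer there is one more tool, called after "Emit:" as name(argument=value, ...), one argument or row to a line, values as JSON. move_arm: Moves the arm, as the interface text tells. Its arguments: {"type":"object","properties":{"plan":{"type":"array"},"squeeze":{"type":"number"}},"required":["plan"]}

```bash
mkdir -p pics
cat > h.py <<'E'
import numpy as np, cv2
from rig import env
def K(p):
    h=p["color"].shape[0]; f=h/2/np.tan(np.radians(p["fov_y"])/2)
    return np.array([[f,0,p["cx"]],[0,f,p["cy"]],[0,0,1]])
def ray(p,px):
    R=np.array(p["R"]);t=np.array(p["t"]); d=R.T@np.linalg.solve(K(p),[px[0],px[1],1]); return -R.T@t,d/np.linalg.norm(d)
def atz(p,px,z):
    c,d=ray(p,px); return c+d*(z-c[2])/d[2]
def tri(obs):
    A=np.zeros((3,3));b=np.zeros(3)
    for p,px in obs:
        c,d=ray(p,px);M=np.eye(3)-np.outer(d,d);A+=M;b+=M@c
    X=np.linalg.solve(A,b); return X,[np.linalg.norm(np.cross(X-ray(p,px)[0],ray(p,px)[1])) for p,px in obs]
def proj(p,X):
    x=K(p)@(np.array(p["R"])@X+np.array(p["t"])); return x[:2]/x[2]
def save(p,n,crop=None):
    im=p["color"][:,:,::-1]
    cv2.imwrite("pics/"+n,im)
E
python3 - <<'E'
from h import *
np.set_printoptions(precision=4,suppress=True)
s=env.get_image("side");t=env.get_image("top")
save(s,"s0.png");save(t,"t0.png")
cv2.imwrite("pics/both0.png",np.vstack([s["color"],t["color"]])[:,:,::-1])
for n in ["gauge","depth_rod","cap_top","rest","block","bore_mouth","baseplate"]:
    o=[]
    for nm,p in(("s",s),("t",t)):
        r=env.tip_of(n,p)
        if r: o.append((p,r[0]["pixel"])); print(n,nm,[(np.round(q["pixel"],1),round(q["conf"],2)) for q in r[:3]])
    if len(o)==2: print(n,*tri(o))
print({k:np.round(v,3) for k,v in env.observe().items()})
for p in(s,t): print("cam",ray(p,(280,210)))
E
```

```text
gauge t [(array([162.6, 220.2]), 0.61)]
depth_rod s [(array([276.5, 193.6]), 0.68)]
depth_rod t [(array([169.9, 228.4]), 0.41)]
depth_rod [0.502  0.1798 0.248 ] [np.float64(0.00720472501784958), np.float64(0.007204725017849763)]
cap_top s [(array([235. , 305.6]), 0.57)]
cap_top t [(array([159.3, 220.2]), 0.48)]
cap_top [0.5375 0.2288 0.1055] [np.float64(0.0004260701933375846), np.float64(0.00042607019333770903)]
rest s [(array([239.2, 362.3]), 0.62)]
rest t [(array([173.9, 224.9]), 0.76)]
rest [ 0.5392  0.223  -0.0031] [np.float64(0.0001651470980260704), np.float64(0.0001651470980261686)]
block s [(array([278.1, 214.4]), 0.92)]
block t [(array([357.4, 193.2]), 0.85)]
block [ 0.5905 -0.15    0.0143] [np.float64(0.0014561820299612857), np.float64(0.001456182029961218)]
bore_mouth s [(array([275.1, 191.1]), 0.82)]
bore_mouth t [(array([365.2, 193.2]), 0.87)]
bore_mouth [ 0.59   -0.1556  0.0638] [np.float64(0.006049648253064193), np.float64(0.006049648253064057)]
baseplate s [(array([275.9, 217.9]), 0.74)]
baseplate t [(array([361.4, 198.1]), 0.72)]
baseplate [ 0.5898 -0.1584  0.0003] [np.float64(0.00618486615599869), np.float64(0.006184866155999037)]
{'time_s': np.float64(0.8), 'q': array([ 60.888,  21.806,  74.335,   0.001,  83.857, -12.335]), 'qvel': array([ 0.139, -0.069, -0.043, -0.103,  0.019,  0.072]), 'joint_efforts': array([  0.002, -44.831, -23.145,   0.   ,   0.   ,   0.   ]), 'position': array([0.159, 0.527, 0.231]), 'tool_rot': array([[-0.957,  0.289,  0.   ],
       [ 0.289,  0.957,  0.   ],
       [ 0.   ,  0.   , -1.   ]]), 'ft_force': array([-0.801, -0.395, -1.162]), 'wrist_torque': array([-0.063, -0.022,  0.011]), 'gripper_force': np.float64(0.0), 'grip_width': np.float64(0.085)}
cam (array([0.3462, 0.6834, 0.5324]), array([ 0.2376, -0.8298, -0.5049]))
cam (array([0.4328, 0.019 , 1.0698]), array([ 0.1215, -0.0109, -0.9925]))
```

View pics/s0.png

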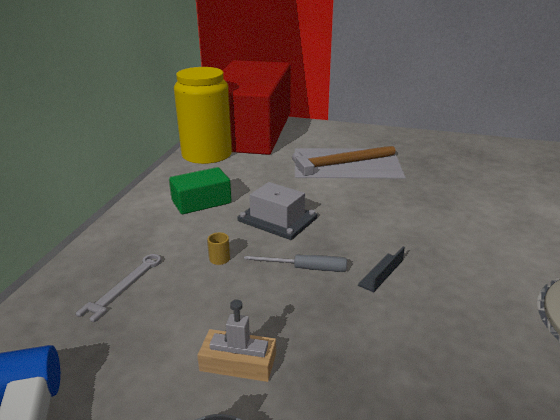

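View pics/t0.png

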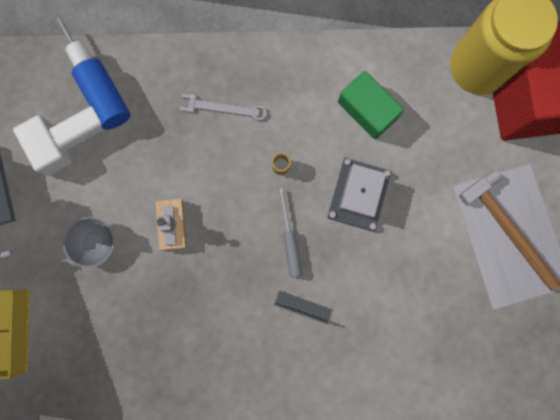

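The side view shows the gauge on its rest, with the cap at about (236,305) and the foot at about (238,345). The block is there with its bore at about (277,194). In the top view the rest is at (170,225) and the bore at (363,190). The networks agree, apart from the rod tip, which is hidden. Next I'll refine the poses.

```bash
cat > m.py <<'E'
from h import *
from scipy.optimize import least_squares
def box(c,yaw,sx,sy,z0,z1):
    a=np.radians(yaw);X=[]
    for z in(z0,z1):
        for u,v in((-1,-1),(1,-1),(1,1),(-1,1)):
            X.append([c[0]+np.cos(a)*u*sx/2-np.sin(a)*v*sy/2,c[1]+np.sin(a)*u*sx/2+np.cos(a)*v*sy/2,z])
    return np.array(X)
def sil(p,boxes):
    S=4;m=np.zeros((420*S,560*S),np.uint8)
    for b in boxes:
        h=cv2.convexHull(np.array([(proj(p,x)+.5)*S for x in b],np.float32)); cv2.fillConvexPoly(m,np.round(h).astype(np.int32),255)
    return cv2.resize(m,(560,420),interpolation=cv2.INTER_AREA)/255.
E
python3 - <<'E'
from m import *
from scipy.optimize import minimize
np.set_printoptions(precision=4,suppress=True)
s=env.get_image("side");t=env.get_image("top")
print([k for k in s],env.observe()["time_s"])
def fit(name,mk,x0,ps):
    M=[]
    for p in ps:
        r=env.outline_of(name,p); 
        if r: M.append((p,r[0]["mask"].astype(float))); print(name,p is s,round(r[0]["conf"],2),np.round(r[0]["bbox"],1),r[0]["mask"].sum())
    def cost(v): return sum(np.abs(sil(p,mk(v))-m).sum() for p,m in M)
    best=None
    for y in np.arange(-90,90,15):
        c=cost([*x0,y]); 
        if best is None or c<best[0]: best=(c,y)
    v=[*x0,best[1]]
    r=minimize(cost,v,method="Nelder-Mead",options=dict(initial_simplex=np.array([v]+[np.add(v,d) for d in((.006,0,0),(0,.006,0),(0,0,8))]),xatol=1e-4,fatol=.3,maxiter=150))
    print(name,r.x,r.fun)
    for p,m in M: print("   resid px",np.abs(sil(p,mk(r.x))-m).sum())
    return r.x
fs=[[s,t],[t],[s]]
for ps in fs:
    b=fit("block",lambda v:[box(v[:2],v[2],.088,.066,.012,.06)],(.59,-.155),ps)
    b=fit("block",lambda v:[box(v[:2],v[2],.088,.066,.0,.048)],(.59,-.155),ps) if len(ps)==2 else 0
    g=fit("gauge",lambda v:[box(v[:2],v[2],.076,.022,.03,.04),box(v[:2],v[2],.026,.022,.04,.08)],(.538,.225),ps)
    if len(ps)==2:g=fit("gauge",lambda v:[box(v[:2],v[2],.076,.022,.03,.04),box(v[:2],v[2],.026,.022,.04,.08),box(v[:2],v[2],.007,.007,.08,.11),box(v[:2],v[2],.014,.014,.10,.107)],(.538,.225),ps)
    r=fit("rest",lambda v:[box(v[:2],v[2],.096,.05,0,.03)],(.538,.225),ps)
P=lambda p,c,w=20:cv2.resize(p["color"][c[1]-w:c[1]+w,c[0]-w:c[0]+w],(400,300) if 0 else (300,300),interpolation=cv2.INTER_CUBIC)
cv2.imwrite("pics/crop1.png",np.vstack([np.hstack([P(s,(237,340),45),P(s,(277,205),35)]),np.hstack([P(t,(170,225),35),P(t,(361,192),35)])])[:,:,::-1])
E
```

```text
['color', 'fov_y', 'cx', 'cy', 'R', 't', 'shot'] 0.9
block True 0.58 [277.4 203.6  50.5  43. ] 1857
block False 0.95 [365.1 190.6  46.6  54.9] 1745
block [  0.5926  -0.1546 -17.8214] 104.5764705882353
   resid px 48.37647058823529
   resid px 56.2
block True 0.58 [277.4 203.6  50.5  43. ] 1857
block False 0.95 [365.1 190.6  46.6  54.9] 1745
block [  0.594   -0.1573 -17.6441] 575.2313725490196
   resid px 504.3137254901961
   resid px 70.91764705882353
gauge True 0.97 [237.6 327.5  57.3  57.7] 1479
gauge False 0.29 [161.6 222.8   8.6   6.3] 73
gauge [0.5374 0.2266 2.6878] 738.2627450980392
   resid px 240.78823529411764
   resid px 497.47450980392153
gauge True 0.97 [237.6 327.5  57.3  57.7] 1479
gauge False 0.29 [161.6 222.8   8.6   6.3] 73
gauge [0.5375 0.226  3.4061] 693.3294117647058
   resid px 195.4156862745098
   resid px 497.91372549019604
rest True 0.6 [238.  355.4  79.6  51.5] 2032
rest False 0.93 [173.1 226.2  33.3  55.7] 879
rest [0.54   0.225  3.9776] 1733.1137254901957
   resid px 1148.3176470588232
   resid px 584.7960784313725
block False 0.95 [365.1 190.6  46.6  54.9] 1745
block [  0.5921  -0.1544 -18.2612] 53.0078431372549
   resid px 53.0078431372549
gauge False 0.29 [161.6 222.8   8.6   6.3] 73
gauge [ 0.536   0.2269 62.89  ] 391.7176470588235
   resid px 391.7176470588235
rest False 0.93 [173.1 226.2  33.3  55.7] 879
rest [0.5394 0.2247 4.0876] 577.9686274509804
   resid px 577.9686274509804
block True 0.58 [277.4 203.6  50.5  43. ] 1857
block [  0.5928  -0.1553 -17.9439] 42.819607843137256
   resid px 42.819607843137256
gauge True 0.97 [237.6 327.5  57.3  57.7] 1479
gauge [0.5379 0.2258 4.0911] 234.1764705882353
   resid px 234.1764705882353
rest True 0.6 [238.  355.4  79.6  51.5] 2032
rest [0.5402 0.2248 3.7367] 1146.827450980392
   resid px 1146.827450980392
```

View pics/crop1.png

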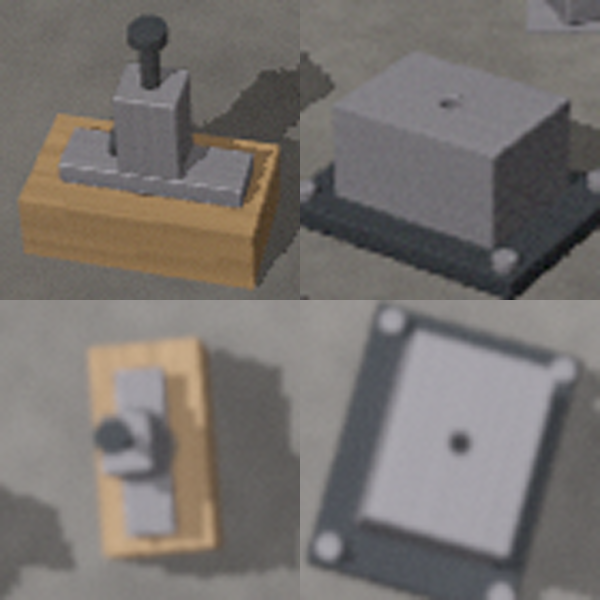

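The crops are clear. The foot's lower front edge runs from (210.6,349.9) to (264.9,355.9) in the side view. The bore is at about (276.7,193.3) in side and (362.6,189.6) in top. I'll check these against the known sizes and work out the first move.

```bash
cat >> h.py <<'E'
def plan(X,ydeg):
    o=env.observe();R=np.array(o["tool_rot"]);a=np.radians(ydeg)
    y=np.array([np.cos(a),np.sin(a),0]);z=np.array([0,0,-1.]);Rt=np.column_stack([np.cross(y,z),y,z])
    from scipy.spatial.transform import Rotation as Ro
    print("turn",np.round(Ro.from_matrix(R.T@Rt).as_rotvec(degrees=True),2),"shift cm",np.round(R.T@(np.array(X)-o["position"])*100,2),"pos",np.round(o["position"],4),"t",o["time_s"],"F",np.round(o["ft_force"],2),"w",o["grip_width"])
E
python3 - <<'E'
from h import *
np.set_printoptions(precision=4,suppress=True)
s=env.get_image("side");t=env.get_image("top")
a,b=atz(s,(210.6,349.9),.03),atz(s,(264.9,355.9),.03);d=a-b
print("foot edge",a,b,np.linalg.norm(d),np.degrees(np.arctan2(d[1],d[0])))
for p,n in((s,"s"),(t,"t")):
    r=env.tip_of("bore_mouth",p); print(n,r[0]["pixel"],atz(p,r[0]["pixel"],.06))
    r=env.tip_of("cap_top",p); print(n,r[0]["pixel"],atz(p,r[0]["pixel"],.1075))
# dark blob centroids of bore
for p,c,n in((s,(277,193),"s"),(t,(363,190),"t")):
    g=cv2.cvtColor(p["color"],cv2.COLOR_RGB2GRAY).astype(float)
    w=5;A=g[c[1]-w:c[1]+w+1,c[0]-w:c[0]+w+1];m=np.clip(np.median(A)-15-A,0,None)
    yy,xx=np.mgrid[c[1]-w:c[1]+w+1,c[0]-w:c[0]+w+1]
    q=((m*xx).sum()/m.sum(),(m*yy).sum()/m.sum());print(n,q,atz(p,q,.06))
plan((.5375,.2258,.17),94)
E
```

```text
foot edge [0.5717 0.241  0.03  ] [0.4979 0.232  0.03  ] 0.07425333358218932 6.933006940373803Traceback (most recent call last):
  File "<stdin>", line 7, in <module>
IndexError: list index out of range
```

```bash
cat > a.py <<'E'
from h import *
np.set_printoptions(precision=4,suppress=True)
s=env.get_image("side");t=env.get_image("top")
for p,n in((s,"s"),(t,"t")):
    for k,z in(("bore_mouth",.06),("cap_top",.1075)):
        r=env.tip_of(k,p)
        if r: print(n,k,r[0]["pixel"],atz(p,r[0]["pixel"],z))
for p,c,n in((s,(277,193),"s"),(t,(363,190),"t")):
    g=cv2.cvtColor(p["color"],cv2.COLOR_RGB2GRAY).astype(float)
    w=5;A=g[c[1]-w:c[1]+w+1,c[0]-w:c[0]+w+1];m=np.clip(np.median(A)-15-A,0,None)
    yy,xx=np.mgrid[c[1]-w:c[1]+w+1,c[0]-w:c[0]+w+1]
    q=((m*xx).sum()/m.sum(),(m*yy).sum()/m.sum());print(n,q,atz(p,q,.06))
# gauge model overlay on side
im=s["color"][:,:,::-1].copy();im=cv2.resize(im,None,fx=4,fy=4,interpolation=cv2.INTER_CUBIC)
from m import box
for yaw,col in((4,(0,0,255)),(6.5,(0,255,0))):
    for b in(box((.5375,.226),yaw,.076,.022,.03,.04),box((.5375,.226),yaw,.026,.022,.04,.08)):
        P=[tuple(int(v) for v in (proj(s,x)+.5)*4) for x in b]
        for i in range(4):
            for e,f in((i,(i+1)%4),(i+4,(i+1)%4+4),(i,i+4)): cv2.line(im,P[e],P[f],col,1)
cv2.imwrite("pics/ov.png",cv2.resize(im[1180:1480,790:1110],None,fx=1.8,fy=1.8))
plan((.5375,.2258,.17),95)
E
python3 a.py
```

```text
s bore_mouth [277.6, 193.7] [ 0.5904 -0.153   0.06  ]
s cap_top [274.8, 192.7] [ 0.5717 -0.0712  0.1075]
t bore_mouth [363.1, 192.8] [ 0.5855 -0.1535  0.06  ]
t cap_top [360.5, 194.4] [ 0.5755 -0.1405  0.1075]
s (np.float64(275.96666666666664), np.float64(193.73333333333332)) [ 0.5935 -0.152   0.06  ]
t (np.float64(362.85476815398073), np.float64(189.96062992125985)) [ 0.5911 -0.1533  0.06  ]
turn [  0.     0.   -21.78] shift cm [-44.95 -17.87   6.13] pos [0.1587 0.5266 0.2313] t 2.15 F [ 0.35 -0.54  1.12] w 0.0854612201934231
```

View pics/ov.png

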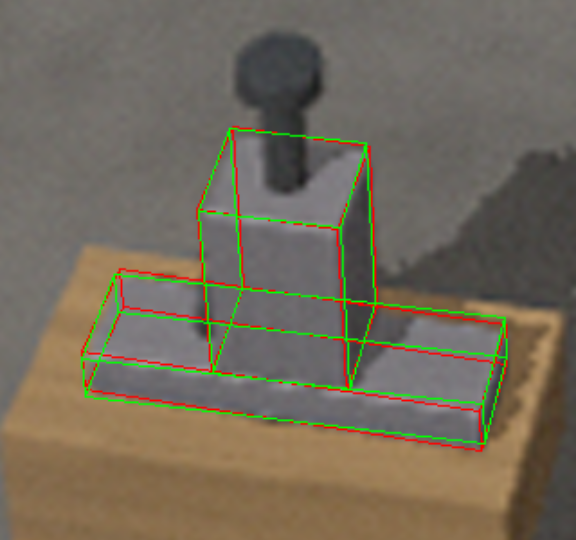

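The overlay fits the gauge at (0.5375, 0.226) with a yaw of about 5°, so I'm moving above it.

Emit:
move_arm(
  plan=[
    [0,0,-21.8,-45,-17.9,6.1,0.1],
    [0,0,-21.8,-45,-17.9,6.1,0.1],
    [0,0,-21.8,-45,-17.9,6.1,0.1],
    [0,0,-21.8,-45,-17.9,6.1,0.1],
    [0,0,-21.8,-45,-17.9,6.1,0.1],
  ],
  squeeze=40,
)

```text
time_s: 2.65
position: [0.3466, 0.3773, 0.2013]
tool_rot: [[-0.996, -0.088, 0.0], [-0.088, 0.996, 0.0], [-0.0, 0.0, -1.0]]
ft_force: [0.3, 1.0, -0.2]
grip_width: 0.0467
gripper_force: 0.0
```

```bash
python3 -c "
from h import *
plan((.5375,.226,.17),95)"
```

```text
turn [0.02 0.02 0.05] shift cm [-17.68 -16.75   3.13] pos [0.3466 0.3773 0.2013] t 2.65 F [ 0.35  0.97 -0.23] w 0.04669893604989857
```

Emit:
move_arm(
  plan=[
    [0,0,0,-17.7,-16.7,3.1,0.1],
    [0,0,0,-17.7,-16.7,3.1,0.1],
    [0,0,0,-17.7,-16.7,3.1,0.1],
    [0,0,0,-17.7,-16.7,3.1,0.1],
    [0,0,0,-17.7,-16.7,3.1,0.1],
  ],
)

```text
time_s: 3.15
position: [0.538, 0.226, 0.17]
tool_rot: [[-0.996, -0.087, 0.0], [-0.087, 0.996, 0.0], [-0.0, -0.0, -1.0]]
ft_force: [0.7, 0.3, 0.6]
grip_width: 0.047
gripper_force: 0.0
```

Emit:
move_arm(
  plan=[
    [0,0,0,0,0,0,0.1],
    [0,0,0,0,0,0,0.1],
  ],
)

```text
time_s: 3.35
position: [0.5366, 0.2272, 0.1699]
tool_rot: [[-0.996, -0.086, -0.001], [-0.086, 0.996, 0.0], [0.001, 0.0, -1.0]]
ft_force: [-0.4, 0.5, 0.7]
grip_width: 0.0469
gripper_force: 0.0
```

```bash
python3 -c "
from h import *
s=env.get_image('side');t=env.get_image('top')
P=lambda p,c,w=20:cv2.resize(p['color'][c[1]-w:c[1]+w,c[0]-w:c[0]+w],(390,390),interpolation=cv2.INTER_CUBIC)
cv2.imwrite('pics/c2.png',np.hstack([P(s,(237,310),70),P(t,(165,225),50)])[:,:,::-1])
plan((.5375,.226,.049),95)"
```

```text
turn [ 0.01 -0.01  0.07] shift cm [-0.17 -0.27 12.15] pos [0.5356 0.2285 0.1705] t 3.45 F [ 0.49 -0.1  -0.13] w 0.04752960954267165
```

View pics/c2.png

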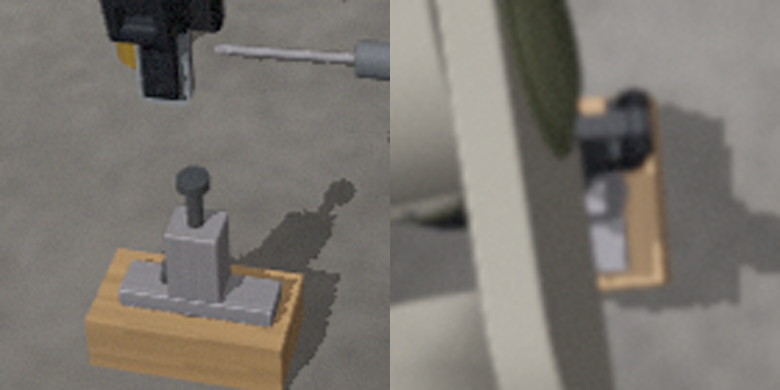

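The gripper is above the gauge and lined up with it, with the fingers clear of the cap. Descending.

Emit:
move_arm(
  plan=[
    [0,0,0,-0.1,-0.2,3,0.1],
    [0,0,0,-0.1,-0.2,6,0.1],
    [0,0,0,-0.1,-0.2,8,0.1],
    [0,0,0,-0.1,-0.2,8,0.1],
    [0,0,0,-0.1,-0.2,8,0.1],
  ],
)

```text
time_s: 3.95
position: [0.5373, 0.2268, 0.0913]
tool_rot: [[-0.996, -0.089, 0.001], [-0.089, 0.996, 0.0], [-0.001, 0.0, -1.0]]
ft_force: [0.9, 0.2, 0.8]
grip_width: 0.0472
gripper_force: 0.0
```

```bash
python3 -c "
from h import *
plan((.5375,.226,.049),95)
env.get_image('side');plan((.5375,.226,.049),95)
env.get_image('side');plan((.5375,.226,.049),95)"
```

```text
turn [0.01 0.05 0.1 ] shift cm [-0.01 -0.08  4.23] pos [0.5373 0.2268 0.0913] t 3.95 F [0.86 0.21 0.75] w 0.04716654034445082
turn [0.02 0.13 0.09] shift cm [ 0.03 -0.07  4.28] pos [0.5377 0.2267 0.0918] t 4.0 F [-0.78  0.45  0.11] w 0.04657638431744343
turn [0.02 0.16 0.07] shift cm [ 0.05 -0.05  4.3 ] pos [0.5379 0.2265 0.092 ] t 4.05 F [ 0.11 -0.83 -0.36] w 0.04682870499747645
```

Emit:
move_arm(
  plan=[
    [0,0,0,0,0,2,0.1],
    [0,0,0,0,0,3.5,0.1],
    [0,0,0,0,-0.1,4.2,0.1],
    [0,0,0,0,-0.1,4.2,0.1],
    [0,0,0,0,-0.1,4.2,0.1],
  ],
)

```text
time_s: 4.55
position: [0.5381, 0.225, 0.0494]
tool_rot: [[-0.996, -0.088, 0.002], [-0.088, 0.996, 0.0], [-0.002, 0.0, -1.0]]
ft_force: [0.3, -0.1, 0.5]
grip_width: 0.047
gripper_force: 0.0
```

Emit:
move_arm(
  plan=[
    [0,0,0,0,0,0,-0.3],
    [0,0,0,0,0,0,-0.5],
    [0,0,0,0,0,0,-0.6],
    [0,0,0,0,0,0,-0.8],
    [0,0,0,0,0,0,-1],
  ],
  squeeze=50,
)

```text
time_s: 5.05
position: [0.5381, 0.2254, 0.0495]
tool_rot: [[-0.996, -0.088, 0.002], [-0.088, 0.996, 0.001], [-0.002, 0.001, -1.0]]
ft_force: [-0.4, 2.0, 5.4]
grip_width: 0.0211
gripper_force: 49.6
```

Emit:
move_arm(
  plan=[
    [0,0,0,0,0,0,-1],
    [0,0,0,0,0,0,-1],
    [0,0,0,0,0,0,-1],
    [0,0,0,0,0,0,-1],
  ],
)

```text
time_s: 5.45
position: [0.5381, 0.2254, 0.0495]
tool_rot: [[-0.996, -0.088, 0.002], [-0.088, 0.996, 0.001], [-0.002, 0.001, -1.0]]
ft_force: [-1.1, 2.9, 6.2]
grip_width: 0.0213
gripper_force: 49.6
```

Gripped at 21 mm, 50 N. Lifting.

Emit:
move_arm(
  plan=[
    [0,0,0,0,0,-0.3,-1],
    [0,0,0,0,0,-1,-1],
    [0,0,0,0,0,-2.5,-1],
    [0,0,0,0,0,-5,-1],
    [0,0,0,0,0,-8,-1],
  ],
)

```text
time_s: 5.95
position: [0.5368, 0.2246, 0.1284]
tool_rot: [[-0.996, -0.087, -0.003], [-0.087, 0.996, -0.001], [0.003, -0.001, -1.0]]
ft_force: [0.5, 0.4, -4.5]
grip_width: 0.0214
gripper_force: 49.1
```

Emit:
move_arm(
  plan=[
    [0,0,0,0,0,-2,-1],
    [0,0,0,0,0,-3,-1],
    [0,0,0,0,0,-3,-1],
  ],
)

```text
time_s: 6.25
position: [0.5378, 0.2249, 0.1593]
tool_rot: [[-0.996, -0.088, 0.002], [-0.088, 0.996, 0.0], [-0.002, 0.0, -1.0]]
ft_force: [-0.7, -0.7, -5.1]
grip_width: 0.021
gripper_force: 49.3
```

```bash
python3 -c "
from h import *
plan((.592,-.154,.15),72)"
```

```text
turn [2.000e-02 9.000e-02 2.302e+01] shift cm [ -2.08 -38.22   0.93] pos [0.5378 0.2249 0.1593] t 6.25 F [-0.66 -0.69 -5.11] w 0.02104130813088102
```

Emit:
move_arm(
  plan=[
    [0,0,0,-0.1,-2,0,-1],
    [0,0,0,-0.3,-5,0,-1],
    [0,0,0,-0.5,-9,0,-1],
    [0,0,0,-0.7,-13,0,-1],
    [0,0,0,-0.9,-17,0,-1],
  ],
)

```text
time_s: 6.75
position: [0.5607, 0.0549, 0.1567]
tool_rot: [[-0.996, -0.088, -0.003], [-0.088, 0.996, 0.0], [0.003, 0.0, -1.0]]
ft_force: [0.4, -0.4, -3.8]
grip_width: 0.0216
gripper_force: 49.6
```

Emit:
move_arm(
  plan=[
    [0,0,0,-0.2,-4,0,-1],
    [0,0,0,-0.4,-8,0,-1],
    [0,0,0,-0.7,-12,0,-1],
    [0,0,0,-0.8,-14,0,-1],
    [0,0,0,-0.9,-15,0,-1],
  ],
)

```text
time_s: 7.25
position: [0.583, -0.0941, 0.1566]
tool_rot: [[-0.996, -0.085, -0.003], [-0.085, 0.996, 0.001], [0.003, 0.001, -1.0]]
ft_force: [0.5, 1.0, -3.9]
grip_width: 0.0214
gripper_force: 49.6
```

Emit:
move_arm(
  plan=[
    [0,0,5,-0.1,-2,0,-1],
    [0,0,11,-0.2,-4,0,-1],
    [0,0,17,-0.3,-5.5,0,-1],
    [0,0,21,-0.3,-6,0,-1],
    [0,0,23,-0.3,-6.2,0,-1],
  ],
)

```text
time_s: 7.75
position: [0.5916, -0.1535, 0.1571]
tool_rot: [[-0.95, 0.311, -0.002], [0.311, 0.95, 0.001], [0.002, 0.0, -1.0]]
ft_force: [0.2, -0.5, -3.7]
grip_width: 0.0213
gripper_force: 49.8
```

```bash
cat > d.py <<'E'
from h import *
import sys
np.set_printoptions(precision=4,suppress=True)
s=env.get_image('side');t=env.get_image('top')
o=env.observe();print(o["position"])
for k in("depth_rod","cap_top","gauge","bore_mouth"):
    for p,n in((s,"s"),(t,"t")):
        r=env.tip_of(k,p)
        if r: print(n,k,r[0]["pixel"],round(r[0]["conf"],2))
P=lambda p,c,w=20:cv2.resize(p['color'][c[1]-w:c[1]+w,c[0]-w:c[0]+w],(390,390),interpolation=cv2.INTER_CUBIC)
cv2.imwrite('pics/'+sys.argv[1],np.hstack([P(s,(277,175),50),P(t,(363,190),50)])[:,:,::-1])
plan((.592,-.154,.15),72)
E
python3 d.py d1.png
```

```text
[ 0.5916 -0.1531  0.1573]
s depth_rod [278.7, 218.1] 0.52
s cap_top [278.3, 119.5] 0.56
s gauge [277.3, 140.8] 0.63
s bore_mouth [276.6, 190.9] 0.65
turn [ 0.   -0.    0.05] shift cm [-0.02 -0.04  0.83] pos [ 0.5919 -0.1536  0.1583] t 8.25 F [-0.09  0.54 -3.27] w 0.021538529940236383
```

View pics/d1.png

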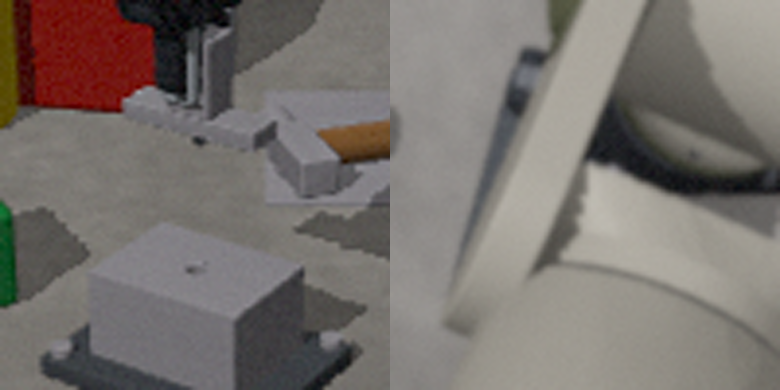

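The side view shows the held gauge hanging upright, with the rod tip at about (278,161.4) and the bore at about (277.3,193.7). The arm hides the top view. I'll refine the block and the held gauge with an edge fit.

```bash
cat > e.py <<'E'
from m import *
from scipy.optimize import minimize
from scipy.ndimage import map_coordinates,gaussian_filter
np.set_printoptions(precision=5,suppress=True)
def gm(img,sg=.7):
    g=gaussian_filter(img.astype(float),(sg,sg,0))
    gy=(g[2:,1:-1]-g[:-2,1:-1]);gx=(g[1:-1,2:]-g[1:-1,:-2])
    m=np.sqrt((gx**2+gy**2).sum(2)); return np.pad(np.minimum(m,40),1)
def score(G,p,segs):
    tot=0
    for a,b in segs:
        q=np.array([proj(p,x) for x in np.linspace(a,b,25)[1:-1]])
        tot+=map_coordinates(G,[q[:,1],q[:,0]],order=1).mean()*np.linalg.norm(q[-1]-q[0])
    return tot
def efit(views,mk,v0,st):
    f=lambda v:-sum(score(G,p,mk(v,i)) for i,(G,p) in enumerate(views))
    best=None;rng=np.random.default_rng(0)
    for k in range(6):
        a=np.array(v0)+np.array(st)*rng.uniform(-1,1,len(v0))*(k>0)
        r=minimize(f,a,method="Nelder-Mead",options=dict(initial_simplex=np.array([a]+[a+np.eye(len(a))[i]*st[i] for i in range(len(a))]),xatol=1e-5,fatol=1e-2,maxiter=400))
        if best is None or r.fun<best.fun: best=r
    return best.x,best.fun
E
cat > f.py <<'E'
from e import *
s=env.get_image('side');o=env.observe()
t=dict(s); t=env.get_image('top')
s0=cv2.imread("pics/s0.png")[:,:,::-1];t0=cv2.imread("pics/t0.png")[:,:,::-1]
# block: top face 4 edges + in side view verticals & bottom front edges
def blk(v,i,full=True):
    b=box(v[:2],v[2],.088,.066,.012,.06);E=[(4,5),(5,6),(6,7),(7,4)]
    return [(b[x],b[y]) for x,y in E]
for nm,vs in(("top",[(gm(t0),t)]),("side",[(gm(s0),s)]),("both",[(gm(s0),s),(gm(t0),t)])):
    print("block",nm,*efit(vs,blk,(.5925,-.1546,-18),(.003,.003,1)))
def gfoot(v,z0,z1s=True):
    b=box(v[:2],v[2],.076,.022,z0,z0+.01);c=box(v[:2],v[2],.026,.022,z0+.01,z0+.05)
    return b,c
def g0(v,i):
    b,c=gfoot(v,.03)
    if i=="t": return [(b[x],b[y]) for x,y in((4,5),(5,6),(7,4))]
    return [(b[x],b[y]) for x,y in((3,2),(7,4),(5,6),(2,6),(3,7))]+[(c[x],c[y]) for x,y in((4,5),(5,6),(6,7),(7,4),(3,7),(2,6))]
print("gauge0 side",*efit([(gm(s0),s)],lambda v,i:g0(v,"s"),(.5375,.226,5),(.003,.003,1)))
# held gauge, z known from robot
z0=o["position"][2]-.0495+.03
def gh(v,i):
    b,c=gfoot(v,z0+(v[3] if len(v)>3 else 0)); return [(b[x],b[y]) for x,y in((3,2),(7,6),(7,4),(5,6),(2,6),(3,7))]
print("tcp",o["position"],"z0",z0)
print("held",*efit([(gm(s["color"]),s)],gh,(o["position"][0],o["position"][1],-18),(.003,.003,1)))
cv2.imwrite("pics/s1.png",s["color"][:,:,::-1])
E
python3 f.py
```

```text
block top [  0.59125  -0.15327 -18.58897] -5790.489635432135
block side [  0.59231  -0.1545  -18.38319] -2853.609538269629
block both [  0.59188  -0.154   -18.5168 ] -8626.057370156575
gauge0 side [0.53649 0.22723 3.3194 ] -6309.073873006648
tcp [ 0.59193 -0.15365  0.15833] z0 0.13883081567156136
held [  0.59114  -0.15508 -14.52186] -2216.9245903197166
```

Emit:
move_arm(
  plan=[
    [0,0,0,-0.1,0.1,1,-1],
    [0,0,0,-0.1,0.1,3,-1],
    [0,0,0,-0.1,0.1,5,-1],
    [0,0,0,-0.1,0.1,6,-1],
    [0,0,0,-0.1,0.1,6.3,-1],
  ],
)

```text
time_s: 8.85
position: [0.5927, -0.1529, 0.0939]
tool_rot: [[-0.951, 0.309, -0.002], [0.309, 0.951, 0.001], [0.002, 0.0, -1.0]]
ft_force: [-0.4, 0.1, -4.4]
grip_width: 0.0215
gripper_force: 49.8
```

Emit:
move_arm(
  plan=[
    [0,0,0,0,0,0,-1],
    [0,0,0,0,0,0,-1],
    [0,0,0,0,0,0,-1],
  ],
)

```text
time_s: 9.15
position: [0.5936, -0.1533, 0.0962]
tool_rot: [[-0.951, 0.309, 0.002], [0.309, 0.951, -0.001], [-0.002, -0.0, -1.0]]
ft_force: [0.1, 0.6, -3.2]
grip_width: 0.0215
gripper_force: 49.8
```

```bash
cat > f2.py <<'E'
from e import *
ps=[];pos=[]
for i in range(4): ps.append(env.get_image('side'));pos.append(env.observe()["position"])
s=ps[-1];col=np.mean([p["color"].astype(float) for p in ps],0);P=np.mean(pos,0);z0=P[2]-.0195
print("pos",pos,"z0",z0)
G=gm(col);R=env.observe()["tool_rot"];yaw=np.degrees(np.arctan2(R[1][1],R[0][1]))-90;print("yaw",yaw)
def gf(v):
    b=box(v[:2],yaw,.076,.022,z0,z0+.01);c=box(v[:2],yaw,.026,.022,z0+.01,z0+.05)
    return [(b[x],b[y]) for x,y in((3,2),(7,6),(7,4),(5,6),(2,6),(3,7),(1,2))]
h,sc=efit([(G,s)],lambda v,i:gf(v),(P[0],P[1]),(.003,.003));print("held",h,sc)
def blk(v,i):
    b=box(v[:2],-18.5,.088,.066,.012,.06)
    return [(b[x],b[y]) for x,y in((6,7),(7,4),(5,6),(2,6),(3,7),(1,5),(2,3),(1,2))]
b,sc=efit([(G,s)],blk,(.592,-.154),(.002,.002));print("block",b,sc)
d=b-h;a=np.radians(yaw);print("need world",d,"tool", R.T@np.array([*d,0]))
im=cv2.resize(np.clip(col,0,255).astype(np.uint8)[:,:,::-1],None,fx=8,fy=8,interpolation=cv2.INTER_CUBIC)
D=lambda x:tuple(int(v) for v in (proj(s,x)+.5)*8)
import os
for e,f in gf(h): cv2.line(im,D(e),D(f),(0,255,0),1)
for e,f in blk(b,0): cv2.line(im,D(e),D(f),(0,0,255),1)
an=np.linspace(0,2*np.pi,40)
cv2.polylines(im,[np.array([D([b[0]+.005*np.cos(q),b[1]+.005*np.sin(q),.06]) for q in an])],True,(255,0,255),1)
cv2.polylines(im,[np.array([D([h[0]+.004*np.cos(q),h[1]+.004*np.sin(q),z0-.0095]) for q in an])],True,(255,255,0),1)
c=proj(s,np.array([*b,.07]))*8;c=c.astype(int)
cv2.imwrite("pics/ov2.png",im[c[1]-250:c[1]+250,c[0]-300:c[0]+300])
E
python3 f2.py
```

```text
pos [array([ 0.59348, -0.15326,  0.09609]), array([ 0.59342, -0.15325,  0.09598]), array([ 0.59335, -0.15322,  0.09582]), array([ 0.59328, -0.15318,  0.09568])] z0 0.07639521202763042
yaw -17.97678800435051
held [ 0.56768 -0.14208] -2664.491116399748
block [ 0.5926  -0.15428] -5097.150633380419
need world [ 0.02492 -0.01221] tool [-0.02747 -0.00392  0.00002]
```

View pics/ov2.png

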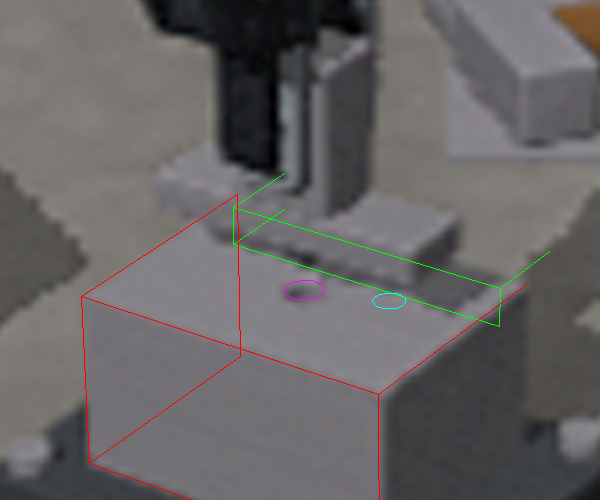

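The held-gauge fit locked onto the block's edges because I had picked the wrong visible edges. The rod tip shows at about (308,262) in this crop and the bore's dark spot at about (298,296). Fixing the edge list.

```bash
python3 - <<'E'
s=open("f2.py").read()
s=s.replace("((3,2),(7,6),(7,4),(5,6),(2,6),(3,7),(1,2))]","((3,2),(7,6),(7,4),(5,6),(2,6),(3,7),(0,3),(0,4))]+[(c[x],c[y]) for x,y in((3,7),(7,4),(0,4))]")
s=s.replace("((6,7),(7,4),(5,6),(2,6),(3,7),(1,5),(2,3),(1,2))","((6,7),(7,4),(5,6),(2,6),(3,7),(0,4),(2,3),(0,3))")
s=s.replace("lambda v,i:gf(v),(P[0],P[1]),(.003,.003)","lambda v,i:gf(v),(P[0],P[1]-.0012),(.0015,.0015)").replace("ov2","ov3")
open("f2.py","w").write(s)
E
python3 f2.py
```

```text
pos [array([ 0.59326, -0.15318,  0.09564]), array([ 0.59323, -0.15318,  0.09552]), array([ 0.59323, -0.15316,  0.09547]), array([ 0.59321, -0.15319,  0.09541])] z0 0.07600926111171794
yaw -17.97474201592091
held [ 0.59013 -0.15076] -4153.755526944498
block [ 0.59261 -0.15434] -5351.899167623273
need world [ 0.00248 -0.00358] tool [-0.00346 -0.00264  0.     ]
```

View pics/ov3.png

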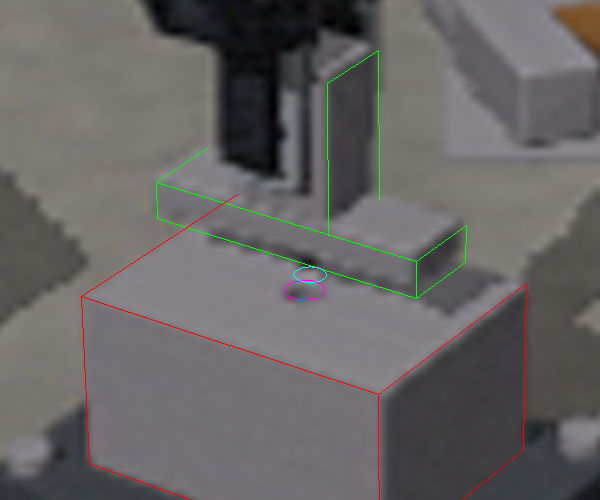

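```bash
cat > f3.py <<'E'
from e import *
from scipy.spatial.transform import Rotation as Ro
ps=[env.get_image('side') for i in range(4)];P=env.observe()["position"]
s=ps[-1];col=np.mean([p["color"].astype(float) for p in ps],0);G=gm(col,.6)
cv2.imwrite("pics/s3.png",np.clip(col,0,255).astype(np.uint8)[:,:,::-1])
z0=P[2]-.0195;print(P,z0)
def gf(v,i=0):
    x,y,yaw,dz,pit=v
    b=box((0,0),0,.076,.022,-.038,-.028);c=box((0,0),0,.026,.022,-.028,.012)
    Rm=Ro.from_euler("ZY",[yaw,pit],degrees=True).as_matrix();T=np.array([x,y,z0+.038+dz])
    b=b@Rm.T+T;c=c@Rm.T+T
    return [(b[i],b[j]) for i,j in((3,2),(7,6),(7,4),(5,6),(2,6),(3,7),(0,3),(0,4))]+[(c[i],c[j]) for i,j in((3,7),(7,4),(0,4))]
st=np.array([.0015,.0015,2,.001,1.5])
for name,free in(("xy",[0,1]),("xy yaw",[0,1,2]),("xy pitch",[0,1,4]),("xy dz",[0,1,3]),("xy yaw pitch",[0,1,2,4]),("all",[0,1,2,3,4])):
    base=np.array([P[0],P[1]-.0012,-18,0,0])
    def full(u): v=base.copy();v[free]=u;return v
    x,sc=efit([(G,s)],lambda u,i:gf(full(u)),base[free],st[free]);print(name,full(x),sc)
E
python3 f3.py
```

```text
[ 0.59321 -0.15314  0.09535] 0.07584777434122981
xy [  0.59028  -0.15128 -18.        0.        0.     ] -4315.479271233554
xy yaw [  0.59031  -0.15157 -16.91797   0.        0.     ] -4326.580975856088
xy pitch [  0.59032  -0.15157 -18.        0.       -0.89193] -4342.501222869689
xy dz [  0.58405  -0.12837 -18.        0.01245   0.     ] -4403.832714113954
xy yaw pitch [  0.59025  -0.15138 -16.1469    0.       -1.41124] -4362.429371337181
all [  0.58516  -0.13334 -15.93099   0.00959  -0.7396 ] -4411.633608787432
```

Run:
```python
from h import *
im=cv2.imread("pics/s3.png");s=env.get_image('side')
x0,y0=252,163
c=cv2.resize(im[y0:y0+38,x0:x0+50],None,fx=16,fy=16,interpolation=cv2.INTER_CUBIC)
c=cv2.convertScaleAbs(c,alpha=1.4,beta=-10)
for i in range(0,50,5): cv2.putText(c,str(x0+i),(i*16,10),0,.35,(0,255,255),1);cv2.line(c,(i*16+8,12),(i*16+8,18),(0,255,255),1)
for i in range(2,38,5): cv2.putText(c,str(y0+i),(0,i*16+12),0,.35,(0,255,255),1)
cv2.imwrite("pics/big.png",c)
```

```text
(no output)
```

View pics/big.png

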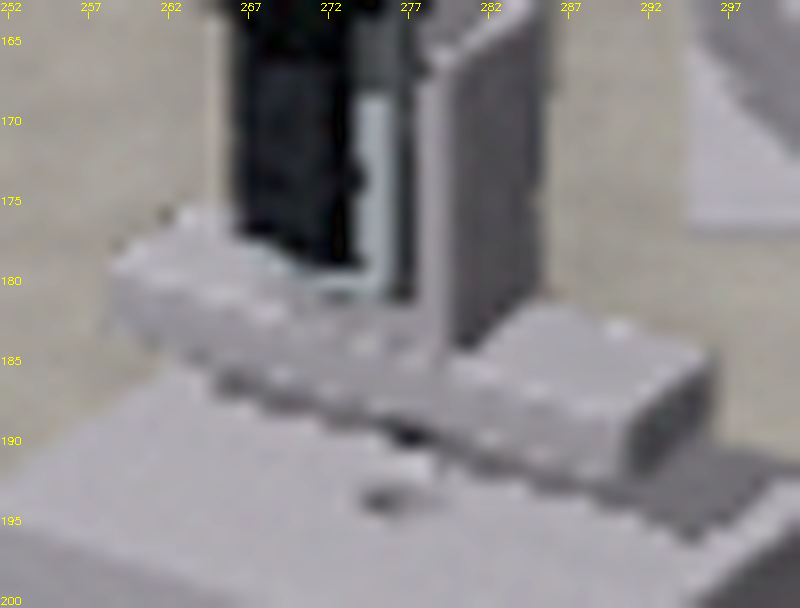

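The enlarged view shows these points:
- **Foot corners:** lower front edge from (258.7,182.0) to (290.4,192.4), top front edge from (258.5,178.9) to (290.8,189.1), and the rear right top corner at (296,184.5).
- **Rod tip:** about (277.1,190).
- **Bore mouth:** about (276.2,193.6).

I'll solve for the offset from these.

Run:
```python
from e import *
s=env.get_image('side');o=env.observe();P=o["position"];z0=P[2]-.0195;R=o["tool_rot"]
print(P,z0,o["time_s"])
obs=[(3,(290.4,192.4)),(2,(258.7,182.0)),(6,(258.5,178.9)),(7,(290.8,189.1)),(4,(296,184.5))]
for free in("xy","xyyaw","xyz","all"):
    def res(v):
        x,y,yaw,dz=v[0],v[1],-18+(v[2]*100 if "yaw" in free or free=="all" else 0),(v[3] if "z" in free or free=="all" else 0)
        b=box((x,y),yaw,.076,.022,z0+dz,z0+dz+.01)
        return np.concatenate([proj(s,b[i])-q for i,q in obs]+[np.array(v[2:])*1])
    r=least_squares(res,[P[0],P[1],0,0],x_scale=[.001,.001,.01,.001]);print(free,r.x,np.round(r.fun[:10],2))
    h=r.x[:2]; print("  tip proj",proj(s,np.array([*h,z0-.0095])))
b=atz(s,(276.2,193.6),.06);print("bore",b,"block-fit bore px",proj(s,np.array([.5926,-.1543,.06])))
print("px per mm x,y,z:",[(proj(s,np.array([*b])+.001*e)-proj(s,b)).round(2) for e in np.eye(3)])
print("tip at z",atz(s,(277.1,190.2),z0-.0095),"TCP px tip",proj(s,np.array([P[0],P[1],z0-.0095])))
```

```text
[ 0.59319 -0.15312  0.09532] 0.07581599300454284 9.85
xy [ 0.59185 -0.1564   0.       0.     ] [ 0.16  0.59 -0.37  1.04 -0.32 -0.37 -0.22 -0.74  0.73 -0.6 ]
  tip proj [277.35309 190.00531]
xyyaw [ 0.59164 -0.15651 -0.01434  0.     ] [-0.11  0.73 -0.08  0.81 -0.02 -0.6  -0.49 -0.6   0.71 -0.39]
  tip proj [277.47301 189.99257]
xyz [ 0.59655 -0.17274  0.      -0.00891] [-0.06  0.46  0.02  1.11  0.08 -0.22 -0.44 -0.78  0.4  -0.55]
  tip proj [277.34927 186.0087 ]
all [ 0.59497 -0.16777 -0.00857 -0.00617] [-0.15  0.59  0.08  0.95  0.13 -0.4  -0.53 -0.68  0.49 -0.44]
  tip proj [277.42129 187.22029]
bore [ 0.59322 -0.1527   0.06   ] block-fit bore px [276.72621 193.26577]
px per mm x,y,z: [array([-0.49, -0.06]), array([-0.14,  0.23]), array([-0.01, -0.45])]
tip at z [ 0.59211 -0.15549  0.06632] TCP px tip [276.24172 190.67915]
```

The side camera is weak in y, so I'm combining cues: the images for x and the grip centring for y. I'll go down gently and feel for the bore.

Emit:
move_arm(
  plan=[
    [0,0,0,-0.14,-0.05,0,-1],
    [0,0,0,-0.14,-0.05,0.2,-1],
    [0,0,0,-0.14,-0.05,0.4,-1],
    [0,0,0,-0.14,-0.05,0.4,-1],
  ],
)

```text
time_s: 10.25
position: [0.5942, -0.154, 0.0909]
tool_rot: [[-0.951, 0.309, -0.001], [0.309, 0.951, 0.0], [0.001, 0.0, -1.0]]
ft_force: [-0.8, -1.5, -4.4]
grip_width: 0.021
gripper_force: 49.8
```

Emit:
move_arm(
  plan=[
    [0,0,0,0,0,0.1,-1],
    [0,0,0,0,0,0.2,-1],
    [0,0,0,0,0,0.3,-1],
    [0,0,0,0,0,0.3,-1],
  ],
)

```text
time_s: 10.65
position: [0.5943, -0.154, 0.0882]
tool_rot: [[-0.951, 0.309, -0.0], [0.309, 0.951, 0.0], [0.0, 0.0, -1.0]]
ft_force: [0.5, 0.1, -4.6]
grip_width: 0.0214
gripper_force: 49.8
```

Emit:
move_arm(
  plan=[
    [0,0,0,0,0,0.05,-1],
    [0,0,0,0,0,0.1,-1],
    [0,0,0,0,0,0.15,-1],
    [0,0,0,0,0,0.15,-1],
  ],
)

```text
time_s: 11.05
position: [0.5943, -0.154, 0.0868]
tool_rot: [[-0.951, 0.309, -0.0], [0.309, 0.951, 0.0], [0.0, -0.0, -1.0]]
ft_force: [0.0, 0.8, -3.8]
grip_width: 0.0216
gripper_force: 49.8
```

Emit:
move_arm(
  plan=[
    [0,0,0,0,0,0.05,-1],
    [0,0,0,0,0,0.1,-1],
    [0,0,0,0,0,0.15,-1],
    [0,0,0,0,0,0.15,-1],
  ],
)

```text
time_s: 11.45
position: [0.5943, -0.154, 0.0853]
tool_rot: [[-0.951, 0.309, -0.0], [0.309, 0.951, 0.0], [0.0, 0.0, -1.0]]
ft_force: [0.3, 0.2, -3.5]
grip_width: 0.0214
gripper_force: 49.8
```

Emit:
move_arm(
  plan=[
    [0,0,0,0,0,0.05,-1],
    [0,0,0,0,0,0.1,-1],
    [0,0,0,0,0,0.15,-1],
    [0,0,0,0,0,0.15,-1],
  ],
)

```text
time_s: 11.85
position: [0.5943, -0.1539, 0.0837]
tool_rot: [[-0.951, 0.309, -0.0], [0.309, 0.951, 0.0], [0.0, 0.0, -1.0]]
ft_force: [0.5, 0.8, -3.7]
grip_width: 0.0217
gripper_force: 49.9
```

There's no contact well below block-top height, so the tip is in the bore. Continuing down until the foot touches.

Emit:
move_arm(
  plan=[
    [0,0,0,0,0,0.05,-1],
    [0,0,0,0,0,0.1,-1],
    [0,0,0,0,0,0.15,-1],
    [0,0,0,0,0,0.2,-1],
    [0,0,0,0,0,0.25,-1],
  ],
)

```text
time_s: 12.35
position: [0.5943, -0.1539, 0.0813]
tool_rot: [[-0.951, 0.309, -0.0], [0.309, 0.951, 0.0], [0.0, 0.0, -1.0]]
ft_force: [-1.5, 2.5, -1.8]
grip_width: 0.0213
gripper_force: 50.1
```

Emit:
move_arm(
  plan=[
    [0,0,0,0,0,0.02,-1],
    [0,0,0,0,0,0.05,-1],
    [0,0,0,0,0,0.08,-1],
    [0,0,0,0,0,0.1,-1],
  ],
)

```text
time_s: 12.75
position: [0.5943, -0.154, 0.0803]
tool_rot: [[-0.951, 0.309, -0.0], [0.309, 0.951, 0.0], [0.0, 0.0, -1.0]]
ft_force: [-1.6, 3.1, -1.3]
grip_width: 0.0219
gripper_force: 50.2
```

Emit:
move_arm(
  plan=[
    [0,0,0,0.03,0.03,0,-1],
    [0,0,0,0.03,0.03,0.02,-1],
    [0,0,0,0.03,0.03,0.04,-1],
    [0,0,0,0.03,0.03,0.06,-1],
  ],
)

```text
time_s: 13.15
position: [0.5942, -0.1538, 0.0797]
tool_rot: [[-0.951, 0.309, 0.0], [0.309, 0.951, -0.0], [-0.0, -0.0, -1.0]]
ft_force: [-0.6, 0.5, -2.0]
grip_width: 0.0215
gripper_force: 50.1
```

Emit:
move_arm(
  plan=[
    [0,0,0,0,0,0.02,-1],
    [0,0,0,0,0,0.04,-1],
    [0,0,0,0,0,0.05,-1],
  ],
)

```text
time_s: 13.45
position: [0.5942, -0.1538, 0.0795]
tool_rot: [[-0.951, 0.309, 0.0], [0.309, 0.951, -0.0], [-0.0, -0.0, -1.0]]
ft_force: [-2.3, 1.3, 1.0]
grip_width: 0.0213
gripper_force: 50.3
```

Foot contact at the expected height of z = 0.0795, so I'm releasing.

Emit:
move_arm(
  plan=[
    [0,0,0,0,0,0,-1],
    [0,0,0,0,0,0,-1],
  ],
  squeeze=20,
)

```text
time_s: 13.65
position: [0.5942, -0.1538, 0.0795]
tool_rot: [[-0.951, 0.309, 0.0], [0.309, 0.951, -0.0], [-0.0, -0.0, -1.0]]
ft_force: [-3.5, 1.3, 1.0]
grip_width: 0.0213
gripper_force: 50.4
```

Emit:
move_arm(
  plan=[
    [0,0,0,0,0,0,-0.3],
    [0,0,0,0,0,0,-0.1],
    [0,0,0,0,0,0,0.1],
    [0,0,0,0,0,0,0.1],
    [0,0,0,0,0,0,0.1],
  ],
)

```text
time_s: 14.15
position: [0.5943, -0.1537, 0.0793]
tool_rot: [[-0.951, 0.309, 0.0], [0.309, 0.951, -0.0], [-0.0, -0.0, -1.0]]
ft_force: [0.6, -0.2, -0.9]
grip_width: 0.0471
gripper_force: 0.0
```

Run:
```python
from h import *
ps=[env.get_image('side') for i in range(3)]
col=np.mean([p["color"].astype(float) for p in ps],0);im=np.clip(col,0,255).astype(np.uint8)[:,:,::-1]
cv2.imwrite("pics/rel.png",im); print(env.observe()["time_s"],env.observe()["ft_force"])
for k in("cap_top","gauge"):
    r=env.tip_of(k,ps[-1]);print(k,[(q["pixel"],q["conf"]) for q in r[:2]])
```

```text
14.3 [ 0.76228263 -0.28151849  0.64502973]
cap_top [([273.4, 157.7], 0.47)]
gauge [([279.3, 173.8], 0.64)]
```

Emit:
move_arm(
  plan=[
    [0,0,0,0,0,-1,0.1],
    [0,0,0,0,0,-3,0.1],
    [0,0,0,0,0,-6,0.1],
    [0,0,0,0,0,-8,0.1],
    [0,0,0,0,0,-9,0.1],
  ],
)

```text
time_s: 14.9
position: [0.5947, -0.1539, 0.172]
tool_rot: [[-0.951, 0.309, 0.003], [0.309, 0.951, -0.002], [-0.004, -0.001, -1.0]]
ft_force: [0.8, 0.0, -0.2]
grip_width: 0.0472
gripper_force: 0.0
```

Emit:
move_arm(
  plan=[
    [0,0,0,0.1,0,0,-1],
    [0,0,0,0.1,0,0,-1],
    [0,0,0,0.1,0,0,-1],
    [0,0,0,0.1,0,0,-1],
    [0,0,0,0.1,0,0,-1],
  ],
)

```text
time_s: 15.4
position: [0.5931, -0.1533, 0.1686]
tool_rot: [[-0.951, 0.309, -0.001], [0.309, 0.951, 0.0], [0.001, 0.0, -1.0]]
ft_force: [-0.2, -0.3, -0.1]
grip_width: -0.0001
gripper_force: 0.0
```

Run:
```python
from e import *
ps=[env.get_image('side') for i in range(3)];s=ps[-1]
col=np.mean([p["color"].astype(float) for p in ps],0);im=np.clip(col,0,255).astype(np.uint8)[:,:,::-1]
o=env.observe();print(o["time_s"],o["position"],o["ft_force"],o["grip_width"])
r=env.tip_of("cap_top",s);print([(q["pixel"],q["conf"],atz(s,q["pixel"],.137)) for q in r[:2]])
P=o["position"];print("tcp px",proj(s,P),"cap expected px",proj(s,np.array([.5926,-.1543,.137])))
x0,y0=230,95
big=cv2.resize(im[y0:y0+110,x0:x0+100],None,fx=5.4,fy=5.4,interpolation=cv2.INTER_CUBIC)
b=box((.5926,-.1543),-18,.076,.022,.06,.07);c=box((.5926,-.1543),-18,.026,.022,.07,.11)
D=lambda x:tuple(int(v) for v in (proj(s,x)+.5-np.array([x0,y0]))*5.4)
for B in(b,c):
    for i,j in((3,2),(6,7),(7,4),(2,6),(3,7),(0,4),(0,3)): cv2.line(big,D(B[i]),D(B[j]),(0,255,0),1)
cv2.imwrite("pics/rel2.png",big)
```

```text
15.55 [ 0.5932  -0.15335  0.16902] [-0.3235  -0.48572 -0.66902] 0.00029437968252403284
[([276.7, 160.0], 0.47, array([ 0.58882, -0.14385,  0.137  ]))]
tcp px [275.67932 141.9731 ] cap expected px [276.31245 157.55307]
```

View pics/rel2.png

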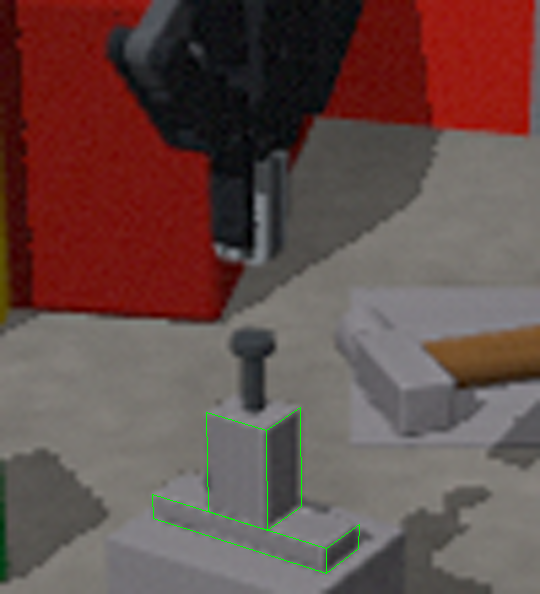

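The gauge stands flat on the block, matching the model overlay, and the closed fingers are centred over the cap at crop (252,338). Approaching the cap.

Emit:
move_arm(
  plan=[
    [0,0,0,0,0,1,-1],
    [0,0,0,0,0,2,-1],
    [0,0,0,0,0,2.5,-1],
    [0,0,0,0,0,2.6,-1],
    [0,0,0,0,0,2.6,-1],
  ],
)

```text
time_s: 16.1
position: [0.5932, -0.1534, 0.143]
tool_rot: [[-0.951, 0.309, -0.0], [0.309, 0.951, 0.0], [0.0, 0.0, -1.0]]
ft_force: [-0.3, 0.0, -0.1]
grip_width: 0.0002
gripper_force: 0.0
```

Emit:
move_arm(
  plan=[
    [0,0,0,0,0,0.05,-1],
    [0,0,0,0,0,0.1,-1],
    [0,0,0,0,0,0.15,-1],
    [0,0,0,0,0,0.2,-1],
    [0,0,0,0,0,0.25,-1],
  ],
)

```text
time_s: 16.6
position: [0.5932, -0.1534, 0.1407]
tool_rot: [[-0.951, 0.309, 0.0], [0.309, 0.951, -0.0], [-0.0, -0.0, -1.0]]
ft_force: [0.1, -0.5, 0.1]
grip_width: 0.0002
gripper_force: 0.0
```

Emit:
move_arm(
  plan=[
    [0,0,0,0,0,0.05,-1],
    [0,0,0,0,0,0.1,-1],
    [0,0,0,0,0,0.15,-1],
    [0,0,0,0,0,0.2,-1],
    [0,0,0,0,0,0.25,-1],
  ],
)

```text
time_s: 17.1
position: [0.5933, -0.1534, 0.1384]
tool_rot: [[-0.951, 0.309, 0.0], [0.309, 0.951, -0.0], [-0.0, -0.0, -1.0]]
ft_force: [-1.6, 0.7, 3.9]
grip_width: 0.0003
gripper_force: 2.0
```

Emit:
move_arm(
  plan=[
    [0,0,0,0,0,0.05,-1],
    [0,0,0,0,0,0.1,-1],
    [0,0,0,0,0,0.15,-1],
    [0,0,0,0,0,0.2,-1],
  ],
)

```text
time_s: 17.5
position: [0.5933, -0.1534, 0.1369]
tool_rot: [[-0.951, 0.309, 0.001], [0.309, 0.951, -0.0], [-0.001, -0.0, -1.0]]
ft_force: [-2.1, 0.8, 5.9]
grip_width: -0.0001
gripper_force: 2.7
```

The cap was touched at about z = 0.1385 and the rod slides at about 6 N. The earliest possible bottom is z = 0.131, so I'll keep it slow.

Emit:
move_arm(
  plan=[
    [0,0,0,0,0,0.04,-1],
    [0,0,0,0,0,0.08,-1],
    [0,0,0,0,0,0.12,-1],
    [0,0,0,0,0,0.16,-1],
    [0,0,0,0,0,0.2,-1],
  ],
)

```text
time_s: 18.0
position: [0.5933, -0.1534, 0.1349]
tool_rot: [[-0.951, 0.309, 0.001], [0.309, 0.951, -0.0], [-0.001, -0.0, -1.0]]
ft_force: [-2.8, 0.1, 5.2]
grip_width: -0.0002
gripper_force: 2.8
```

Emit:
move_arm(
  plan=[
    [0,0,0,0,0,0.04,-1],
    [0,0,0,0,0,0.08,-1],
    [0,0,0,0,0,0.12,-1],
    [0,0,0,0,0,0.16,-1],
    [0,0,0,0,0,0.2,-1],
  ],
)

```text
time_s: 18.5
position: [0.5933, -0.1534, 0.1329]
tool_rot: [[-0.951, 0.309, 0.001], [0.309, 0.951, -0.0], [-0.001, -0.0, -1.0]]
ft_force: [-1.8, 1.1, 6.2]
grip_width: -0.0001
gripper_force: 2.9
```

Emit:
move_arm(
  plan=[
    [0,0,0,0,0,0.02,-1],
    [0,0,0,0,0,0.04,-1],
    [0,0,0,0,0,0.06,-1],
    [0,0,0,0,0,0.08,-1],
    [0,0,0,0,0,0.1,-1],
  ],
)

```text
time_s: 19.0
position: [0.5933, -0.1534, 0.1319]
tool_rot: [[-0.951, 0.309, 0.001], [0.309, 0.951, -0.0], [-0.001, -0.0, -1.0]]
ft_force: [-1.9, 0.2, 4.9]
grip_width: 0.0004
gripper_force: 2.9
```

Emit:
move_arm(
  plan=[
    [0,0,0,0,0,0.02,-1],
    [0,0,0,0,0,0.04,-1],
    [0,0,0,0,0,0.06,-1],
    [0,0,0,0,0,0.08,-1],
    [0,0,0,0,0,0.1,-1],
  ],
)

```text
time_s: 19.5
position: [0.5933, -0.1534, 0.1309]
tool_rot: [[-0.951, 0.309, 0.001], [0.309, 0.951, -0.0], [-0.001, -0.0, -1.0]]
ft_force: [-1.7, 0.7, 5.9]
grip_width: 0.0
gripper_force: 2.9
```

Emit:
move_arm(
  plan=[
    [0,0,0,0,0,0.02,-1],
    [0,0,0,0,0,0.04,-1],
    [0,0,0,0,0,0.06,-1],
    [0,0,0,0,0,0.08,-1],
    [0,0,0,0,0,0.1,-1],
  ],
)

```text
time_s: 20.0
position: [0.5933, -0.1534, 0.13]
tool_rot: [[-0.951, 0.309, 0.001], [0.309, 0.951, -0.0], [-0.001, -0.0, -1.0]]
ft_force: [-2.5, 0.8, 6.3]
grip_width: 0.0002
gripper_force: 3.0
```

Emit:
move_arm(
  plan=[
    [0,0,0,0,0,0.02,-1],
    [0,0,0,0,0,0.04,-1],
    [0,0,0,0,0,0.06,-1],
    [0,0,0,0,0,0.08,-1],
    [0,0,0,0,0,0.1,-1],
  ],
)

```text
time_s: 20.5
position: [0.5933, -0.1534, 0.129]
tool_rot: [[-0.951, 0.309, 0.001], [0.309, 0.951, -0.0], [-0.001, -0.0, -1.0]]
ft_force: [-2.5, 0.8, 5.7]
grip_width: 0.0001
gripper_force: 3.0
```

Emit:
move_arm(
  plan=[
    [0,0,0,0,0,0.02,-1],
    [0,0,0,0,0,0.04,-1],
    [0,0,0,0,0,0.06,-1],
    [0,0,0,0,0,0.08,-1],
    [0,0,0,0,0,0.1,-1],
  ],
)

```text
time_s: 21.0
position: [0.5933, -0.1534, 0.128]
tool_rot: [[-0.951, 0.309, 0.001], [0.309, 0.951, -0.0], [-0.001, -0.0, -1.0]]
ft_force: [-2.3, 0.7, 6.3]
grip_width: 0.0002
gripper_force: 3.1
```

Emit:
move_arm(
  plan=[
    [0,0,0,0,0,0.02,-1],
    [0,0,0,0,0,0.04,-1],
    [0,0,0,0,0,0.06,-1],
    [0,0,0,0,0,0.08,-1],
    [0,0,0,0,0,0.1,-1],
  ],
)

```text
time_s: 21.5
position: [0.5933, -0.1534, 0.127]
tool_rot: [[-0.951, 0.309, 0.001], [0.309, 0.951, -0.0], [-0.001, -0.0, -1.0]]
ft_force: [-0.9, 0.7, 5.6]
grip_width: 0.0
gripper_force: 3.1
```

Emit:
move_arm(
  plan=[
    [0,0,0,0,0,0.02,-1],
    [0,0,0,0,0,0.04,-1],
    [0,0,0,0,0,0.06,-1],
    [0,0,0,0,0,0.08,-1],
    [0,0,0,0,0,0.1,-1],
  ],
)

```text
time_s: 22.0
position: [0.5933, -0.1534, 0.1261]
tool_rot: [[-0.951, 0.309, 0.001], [0.309, 0.951, -0.0], [-0.001, -0.0, -1.0]]
ft_force: [-1.7, 0.1, 8.1]
grip_width: 0.0003
gripper_force: 4.0
```

The force is rising, possibly the bottom. Smaller steps now.

Emit:
move_arm(
  plan=[
    [0,0,0,0,0,0.01,-1],
    [0,0,0,0,0,0.02,-1],
    [0,0,0,0,0,0.02,-1],
  ],
)

```text
time_s: 22.3
position: [0.5933, -0.1534, 0.1261]
tool_rot: [[-0.951, 0.309, 0.001], [0.309, 0.951, -0.001], [-0.001, -0.0, -1.0]]
ft_force: [-2.8, 1.7, 8.0]
grip_width: 0.0002
gripper_force: 4.0
```

Emit:
move_arm(
  plan=[
    [0,0,0,0,0,0.01,-1],
    [0,0,0,0,0,0.02,-1],
    [0,0,0,0,0,0.03,-1],
    [0,0,0,0,0,0.03,-1],
  ],
)

```text
time_s: 22.7
position: [0.5934, -0.1534, 0.126]
tool_rot: [[-0.951, 0.309, 0.001], [0.309, 0.951, -0.001], [-0.001, -0.0, -1.0]]
ft_force: [-2.9, 1.1, 9.0]
grip_width: 0.0001
gripper_force: 4.8
```

Emit:
move_arm(
  plan=[
    [0,0,0,0,0,0.01,-1],
    [0,0,0,0,0,0.02,-1],
    [0,0,0,0,0,0.03,-1],
    [0,0,0,0,0,0.04,-1],
    [0,0,0,0,0,0.04,-1],
  ],
)

```text
time_s: 23.2
position: [0.5934, -0.1534, 0.1259]
tool_rot: [[-0.951, 0.309, 0.002], [0.309, 0.951, -0.001], [-0.002, -0.0, -1.0]]
ft_force: [-4.7, 1.3, 11.8]
grip_width: 0.0002
gripper_force: 5.8
```

```bash
python3 -c "
from h import *
for i in range(4):
    env.get_image('side');o=env.observe();print(o['time_s'],o['ft_force'],o['position'],o['gripper_force'])"
```

```text
23.25 [-3.0333853   1.82244086 11.93327364] [ 0.59343851 -0.15343744  0.12594748] 5.790709572611377
23.3 [-4.13454158  2.22372453 11.49333992] [ 0.59343164 -0.15344251  0.12593441] 5.791542645602021
23.35 [-4.24959644  2.31651825 11.67882605] [ 0.59343203 -0.15344586  0.12595497] 5.7907005498418584
23.4 [-3.41505724  1.17792418 11.36179973] [ 0.59343059 -0.15343273  0.12594171] 5.790403471619356
```

The rod is on the bottom: z has stopped at 0.1259 with 11.7 N. Holding for 1.5 s.

Emit:
move_arm(
  plan=[
    [0,0,0,0,0,0.01,-1],
    [0,0,0,0,0,0.01,-1],
    [0,0,0,0,0,0.01,-1],
    [0,0,0,0,0,0.01,-1],
    [0,0,0,0,0,0.01,-1],
  ],
)

```text
time_s: 23.9
position: [0.5934, -0.1534, 0.1259]
tool_rot: [[-0.951, 0.309, 0.002], [0.309, 0.951, -0.001], [-0.002, -0.0, -1.0]]
ft_force: [-3.6, 1.7, 12.7]
grip_width: 0.0003
gripper_force: 6.0
```

Emit:
move_arm(
  plan=[
    [0,0,0,0,0,0,-1],
    [0,0,0,0,0,0,-1],
    [0,0,0,0,0,0,-1],
    [0,0,0,0,0,0,-1],
    [0,0,0,0,0,0,-1],
  ],
)

```text
time_s: 24.4
position: [0.5934, -0.1534, 0.1259]
tool_rot: [[-0.951, 0.309, 0.002], [0.309, 0.951, -0.001], [-0.002, -0.0, -1.0]]
ft_force: [-3.9, 0.9, 12.5]
grip_width: 0.0001
gripper_force: 6.0
```

Emit:
move_arm(
  plan=[
    [0,0,0,0,0,0,-1],
    [0,0,0,0,0,0,-1],
    [0,0,0,0,0,0,-1],
    [0,0,0,0,0,0,-1],
    [0,0,0,0,0,0,-1],
  ],
)

```text
time_s: 24.9
position: [0.5934, -0.1535, 0.1259]
tool_rot: [[-0.951, 0.309, 0.002], [0.309, 0.951, -0.001], [-0.002, -0.0, -1.0]]
ft_force: [-4.3, 1.5, 11.5]
grip_width: -0.0002
gripper_force: 6.0
```

Emit:
move_arm(
  plan=[
    [0,0,0,0,0,0,-1],
    [0,0,0,0,0,0,-1],
    [0,0,0,0,0,0,-1],
    [0,0,0,0,0,0,-1],
    [0,0,0,0,0,0,-1],
  ],
)

```text
time_s: 25.4
position: [0.5935, -0.1535, 0.1259]
tool_rot: [[-0.951, 0.309, 0.002], [0.309, 0.951, -0.001], [-0.002, -0.0, -1.0]]
ft_force: [-4.0, 1.7, 12.2]
grip_width: -0.0002
gripper_force: 6.0
```

Held at about 12 N for 2 s with z unchanged. Retreating straight up.

Emit:
move_arm(
  plan=[
    [0,0,0,0,0,-0.1,-1],
    [0,0,0,0,0,-0.4,-1],
    [0,0,0,0,0,-1.5,-1],
    [0,0,0,0,0,-4,-1],
    [0,0,0,0,0,-6,-1],
  ],
)

```text
time_s: 25.9
position: [0.5934, -0.1534, 0.1858]
tool_rot: [[-0.951, 0.309, 0.001], [0.309, 0.951, -0.0], [-0.001, -0.0, -1.0]]
ft_force: [0.1, 0.4, 0.6]
grip_width: 0.0002
gripper_force: 0.0
```

Emit:
move_arm(
  plan=[
    [0,0,0,0,0,0,-1],
    [0,0,0,0,0,0,-1],
    [0,0,0,0,0,0,-1],
  ],
)

```text
time_s: 26.2
position: [0.5928, -0.1532, 0.1832]
tool_rot: [[-0.951, 0.309, -0.002], [0.309, 0.951, 0.001], [0.002, 0.0, -1.0]]
ft_force: [-0.6, -0.2, -0.0]
grip_width: -0.0002
gripper_force: 0.0
```

Run:
```python
from e import *
s=env.get_image('side');o=env.observe();print(o["time_s"],o["position"],o["ft_force"])
save(s,"end.png")
# cap top row and gauge mask check against the picture taken before pushing
r=env.outline_of("gauge",s);print([(q["bbox"],q["conf"]) for q in r[:1]])
r=env.outline_of("depth_rod",s);print([(q["bbox"],q["conf"]) for q in r[:1]])
r=env.tip_of("cap_top",s);print([(q["pixel"],q["conf"]) for q in r[:1]])
print("expected cap px",proj(s,np.array([.5926,-.1543,.126])))
a=cv2.imread("pics/rel.png").astype(int);b=s["color"][:,:,::-1].astype(int)
d=np.abs(a-b).max(2)[186:206,255:300];print("block/foot diff",d.mean(),(d>40).sum())
```

```text
26.25 [ 0.59284 -0.15321  0.18314] [ 0.21179  0.17559 -0.36745]
[([276.0, 180.4, 33.6, 40.8], 0.84)]
[]
[([274.6, 166.1], 0.57)]
expected cap px [276.37365 162.83521]
block/foot diff 7.6177777777777775 51
```

```bash
python3 -c "
from rig import env
print(env.close_job())"
```

```text
the job is handed in; nothing more can be done
None
```

The job is handed in: the gauge stands with its foot on the block and the rod on the bore's bottom, held there at about 12 N for 2 s before the arm backed off; it took about 26 s, and the judge's verdict was not returned.

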